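Sieve the hazelnuts from the walnuts

TASK

Lift the nut sieve by its carrying bar and shake it over the steel bowl it stands on until all the hazelnuts have dropped through into that bowl while the walnuts stay in the sieve, then tip the walnuts over the sieve's open lip into the largest steel bowl. Finally set the empty sieve down gently, upright in the middle of the dark wooden board, and let go; leave the bowls standing where they are, and do not disturb the jar or the shakers.

Things in the scene. Friction and masses are not known exactly. Their poses are not given: they have to be found in the camera images.
- sieve: Nut sieve: open metal tray with a carrying bar arching over it, standing loose and level across the catch bowl's rim, 3 walnuts and 4 hazelnuts in it. About 0.45 kg empty. Origin: underside level, straight below the bar; z up. Tray from x = -90 to +110 mm, 172 mm wide (y). Side walls (y = +-83 mm) and rear wall (x = -88 mm) are 45 mm high; the +x end is open: a ramp and lip, no wall
- sieve_floor (a point): Point on the sieve's floor above its origin, 10 mm above its underside; sieve's axes. The floor is flat steel slats along x, 14 mm wide, centred at y = -38, 0, +38 mm (and 12 mm ones at the side walls), with four open 24 mm slots between them at y = -57, -19, +19, +57 mm, from the rear wall to the ramp
- sieve_grip (a point): Middle of the carrying bar, on its axis, 107 mm above the sieve's underside, straight over its origin; sieve's axes. The bar is wood, 184 mm long (sieve's y), 14 mm thick (sieve's x), 26 mm high: grip it from above across the 14 mm, so the fingers close along the sieve's x
- sieve_lip (a point): Middle of the sieve's open pouring lip, 110 mm along +x from its origin, 22 mm above its underside; sieve's axes. A solid ramp as wide as the tray rises to it at 15 degrees from x = 45 mm. Lowering this end by about 45 degrees (turning the sieve about its bar) rolls what is left in the tray over the lip
- catch_bowl: Middle-sized stainless steel bowl, loose, 240 mm across its rim, 85 mm high, 4 mm wall, 0.55 kg; the one under the sieve. The hazelnuts belong in it. Origin: centre of its underside, z up
- big_bowl: Largest stainless steel bowl, loose and empty, 270 mm across its rim, 95 mm high, 4 mm wall, 0.65 kg; the walnuts belong in it. Origin: centre of its underside, z up
- board: Dark wooden board, fixed, 260 mm (its x) by 240 mm (its y), 18 mm thick, empty; the sieve is to stand on it at the end. Origin: centre of its underside, z up
- walnut1: Walnut in its shell, nearly a ball 44 mm across, 18 g, origin at its centre; too big for the slots, at first it sits in a slot of the sieve and rolls along it when the sieve is tilted
- walnut2: Walnut in its shell, nearly a ball 44 mm across, 18 g, origin at its centre; too big for the slots, at first it sits in a slot of the sieve and rolls along it when the sieve is tilted
- walnut3: Walnut in its shell, nearly a ball 44 mm across, 18 g, origin at its centre; too big for the slots, at first it sits in a slot of the sieve and rolls along it when the sieve is tilted
- hazelnut1: Hazelnut in its shell, 19 mm across and 19 mm high with a small flat base 7 mm across, 10 g, origin at its centre; at first it sits on a slat of the sieve. A brisk shake to and fro along the sieve's y (strokes of some 50 mm, about two a second or faster) rolls it off the slat, and it drops through a slot
- hazelnut2: Hazelnut in its shell, 19 mm across and 19 mm high with a small flat base 7 mm across, 10 g, origin at its centre; at first it sits on a slat of the sieve. A brisk shake to and fro along the sieve's y (strokes of some 50 mm, about two a second or faster) rolls it off the slat, and it drops through a slot
- hazelnut3: Hazelnut in its shell, 19 mm across and 19 mm high with a small flat base 7 mm across, 10 g, origin at its centre; at first it sits on a slat of the sieve. A brisk shake to and fro along the sieve's y (strokes of some 50 mm, about two a second or faster) rolls it off the slat, and it drops through a slot
- hazelnut4: Hazelnut in its shell, 19 mm across and 19 mm high with a small flat base 7 mm across, 10 g, origin at its centre; at first it sits on a slat of the sieve. A brisk shake to and fro along the sieve's y (strokes of some 50 mm, about two a second or faster) rolls it off the slat, and it drops through a slot
- jar: Bystander: beige stoneware jar with a swing-top latch, 110 mm across, 158 mm high; origin at its foot
- shaker1: Bystander: short glass shaker with a steel twist cap, 47 mm across, 82 mm high; origin at its foot
- shaker2: Bystander: short glass shaker with a steel twist cap, 47 mm across, 82 mm high; origin at its foot
Mind the look-alikes: they are no part of the job. Leave any orange or yellow look-alike of the catch_bowl alone.

How it is judged:
On the way, in this order (a step that is already met when the one before it is completed fails the run):
1. all four hazelnuts lie in the catch bowl while all three walnuts are still in the sieve (horizontal distance between each of hazelnut1, hazelnut2, hazelnut3, hazelnut4 and catch_bowl below 0.115 m and height (world z) of each of hazelnut1, hazelnut2, hazelnut3, hazelnut4 below 0.08 m and x of walnut1 in the frame of sieve between -0.09 and 0.11 m and y of walnut1 in the frame of sieve between -0.085 and 0.085 m and z of walnut1 in the frame of sieve between 0 and 0.09 m and x of walnut2 in the frame of sieve between -0.09 and 0.11 m and y of walnut2 in the frame of sieve between -0.085 and 0.085 m and z of walnut2 in the frame of sieve between 0 and 0.09 m and x of walnut3 in the frame of sieve between -0.09 and 0.11 m and y of walnut3 in the frame of sieve between -0.085 and 0.085 m and z of walnut3 in the frame of sieve between 0 and 0.09 m), for 0.2 s.
2. all three walnuts lie in the big bowl, the hazelnuts still in the catch bowl (horizontal distance between each of hazelnut1, hazelnut2, hazelnut3, hazelnut4 and catch_bowl below 0.115 m and height (world z) of each of hazelnut1, hazelnut2, hazelnut3, hazelnut4 below 0.08 m and horizontal distance between each of walnut1, walnut2, walnut3 and big_bowl below 0.125 m and height (world z) of each of walnut1, walnut2, walnut3 below 0.09 m), for 0.2 s.
At the end, for the whole second after the job is handed in: All four hazelnuts lie in the catch bowl and all three walnuts in the big bowl, below the rims; the sieve stands level (within 0.06 rad) and at rest on the board, its origin within 60 mm of the board's centre; both bowls stand upright (within 0.12 rad) (all of step 2 and horizontal distance between sieve and board below 0.06 m and height (world z) of sieve between 0.012 and 0.024 m and angle between sieve's own z axis and vertical below 0.06 rad and linear speed of sieve below 0.03 m/s and angle between each of catch_bowl, big_bowl's own z axis and vertical below 0.12 rad); the robot touches nothing.
It fails at once if the jar or a shaker is shifted by more than 30 mm (distance of any of jar, shaker1, shaker2 from where it was at the start of the episode above 0.03 m).
It fails at once if the catch bowl or the big bowl is shifted by more than 60 mm (distance of any of catch_bowl, big_bowl from where it was at the start of the episode above 0.06 m).
It fails at once if the sieve drops or is slammed onto the board (still faster than 0.4 m/s within some 25 mm of it) (linear speed of sieve above 0.4 m/s and height (world z) of sieve below 0.045 m and horizontal distance between sieve and board below 0.12 m).
It also fails if it takes over 51 s, if anything falls off the work surface, if the arm or the gripper's body presses on something with over 40 N, if the wrist force passes 120 N, or if a joint passes its speed limit or range.

ROBOT

A 6-joint arm with a two-finger parallel gripper is mounted at the origin on the work surface. World frame = base frame: x ahead of the robot, y to its left, z up, the work surface at z = 0. Lengths are in m, angles in rad, forces in N, time in s.
With the tool pointing down it reaches from about 0.35 to 0.85 m from the base axis. Payload 8.1 kg.
Tool frame: the origin (TCP) lies midway between the tips of the shut fingers; the grasp point (between the pads) lies env.pinch_z behind it (env.pinch_z is the distance from the TCP to the grasp point, in m); z points along the fingers, x is the direction in which the jaws open and shut, and the axes are right-handed (so a half turn about z gives the same grasp; the last joint's range is limited). The gripper opens to 85 mm and grips with 20 to 120 N. Pads are 22 mm wide; open, the fingers measure 114 mm over their backs; the gripper's body (76 mm by 85 mm) begins 54 mm behind the grasp point. The pads swing forward as they close: fully open they stand 13 mm farther back than shut.
Start: joints at [-1.239, 0.13, 1.488, -0, 1.523, -0.085], TCP at [0.243, -0.549, 0.231] pointing down, gripper open.
Joint ranges: [-2.96, 2.96], [-0.89, 2.26], [0.02, 2.5], [-1.34, 4.48], [0, 2.73], [-2.66, 2.66]. Speed limits (rad/s): [2.39, 2.39, 2.79, 3.14, 3.14, 3.14].

INTERFACE

Orientations are given as a rotation vector (axis times angle).
In Python, from cell import env gives the robot as it stands. The module is installed in compiled form; this text tells all that it offers. Calls block until the motion is done:
- env.movep(position, orientation): joint-space move of the TCP to a pose.
- env.move_straight(position, attitude=None, speed=0.15, max_force=None): straight line of the TCP; attitude=None keeps the orientation; speed is the mean speed in m/s. With max_force (N) it stops when the force on the tool has changed by that much, and returns True; else False.
- env.move_j(angles): joint-space move.
- env.release() and env.close(strength=None): open the fingers fully, or close them until they stop; strength is the grip in N (None keeps the last).
- env.hold(seconds).
- env.ik(position, orientation): joint angles nearest the present ones, or None.
- env.camera(name): name is "side" or "top"; returns the picture (384x512x3 uint8, red, green, blue); there is no depth.
- env.camera_params(name): a dict with "K" (3x3 intrinsics, pixels), "camera_from_world" (4x4, takes a point from world to camera coordinates). Camera axes: x right, y up, looking along -z (the intrinsics and any distortion apply to the point x, -y, -z); pixel columns grow to the right and rows downward; lengths in m; the calibration is good to about 2 mm. A picture is of the moment at which its call begins. camera_params takes no time and is no camera call.
A pose or a line that the arm cannot do raises env.MotionError and nothing moves.
- env.hand_in(): hands the job in, once; it reports no verdict.
Readings, each from a call of its own:
- env.current_time_s(): time.
- env.current_qpos(): joint angles.
- env.current_dq(): joint speeds.
- env.current_effort(): joint torques, N m.
- env.current_tool_pos(): TCP position.
- env.current_tool_rot(): TCP orientation.
- env.current_contact_force(): force on the tool from outside, world axes, zero at the start.
- env.current_ft_torque(): the same for the moment, N m.
- env.current_width(): finger opening in m.
Only numpy, scipy, OpenCV 4.12 (cv2) and the standard library are available. Lean on these libraries where they do the work, as an engineer would, in place of code of your own. Each camera call takes 0.05 s, during which the arm holds its last target. There are 200 camera calls.

## Working session

There is one attempt and no reset: what is moved stays moved. The work goes in short steps, each a Python script; the robot and the scene stay as the last script left them, time stands still between calls to the robot, and variables do not carry over. Pictures are saved under pics/ and viewed, about 8 in all and at most 12, crops included, and the job is handed in when it is done.

```bash
mkdir -p pics; python3 - <<'E'
from cell import env
import cv2,numpy as np
for n in("top","side"):
    cv2.imwrite(f"pics/{n}0.png",env.camera(n)[:,:,::-1])
    p=env.camera_params(n);print(n,p)
print(env.pinch_z,env.current_time_s(),env.current_tool_rot(),env.current_width())
E
```

```text
top {'K': array([[494.68578529,   0.        , 252.23371905],
       [  0.        , 494.68578529, 194.78100694],
       [  0.        ,   0.        ,   1.        ]]), 'camera_from_world': array([[ 2.48449679e-03, -9.99842141e-01, -1.75931899e-02,
         3.31690472e-02],
       [ 9.94651514e-01,  6.54186616e-04,  1.03285712e-01,
        -4.85535572e-01],
       [-1.03257898e-01, -1.77557060e-02,  9.94496124e-01,
        -1.34170660e+00],
       [ 0.00000000e+00,  0.00000000e+00,  0.00000000e+00,
         1.00000000e+00]])}
side {'K': array([[356.28699528,   0.        , 260.69432298],
       [  0.        , 356.28699528, 193.94904227],
       [  0.        ,   0.        ,   1.        ]]), 'camera_from_world': array([[-0.93024805, -0.36654854, -0.01675523,  0.45575997],
       [ 0.21172459, -0.57350113,  0.79137169, -0.19754966],
       [-0.29968528,  0.73262448,  0.61110564, -0.95258691],
       [ 0.        ,  0.        ,  0.        ,  1.        ]])}
0.0187 0.1 [-2.63211528e+00  1.71321412e+00  2.13761545e-03] 0.08528937212805403
```

View pics/top0.png

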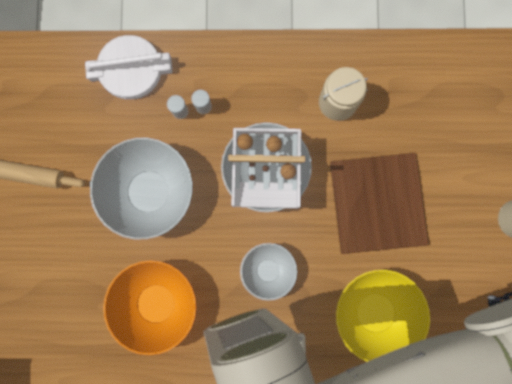

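View pics/side0.png

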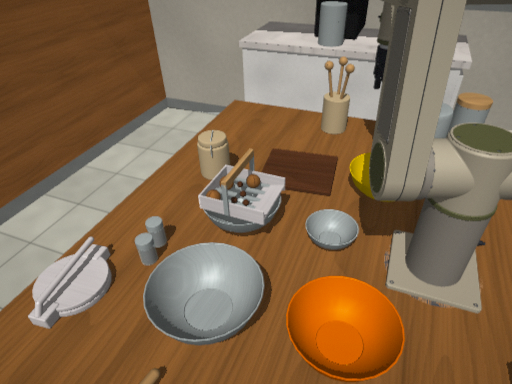

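Side and top views: the sieve is at top (267,167) on a steel bowl, with its bar from (229,158) to (305,160). The ramp end is lower in the picture, so the lip faces the robot. Steel bowls are at (142,188), the largest, (267,167), under the sieve, and (269,271), small. The orange bowl (150,307) and yellow bowl (383,315) are look-alikes, and the white pan (130,67) isn't part of the job. The board is at (380,203), the jar at (343,93) and the shakers at (177,105) and (201,101). I'll confirm with one crop.

```bash
cat > h.py <<'E'
from cell import env
import cv2,numpy as np
from scipy.spatial.transform import Rotation as R
def ray(n,uv,z):
    p=env.camera_params(n);K=p["K"];T=p["camera_from_world"]
    d=np.linalg.inv(K)@[uv[0],uv[1],1];d=d*[1,-1,-1]
    c=-T[:3,:3].T@T[:3,3];d=T[:3,:3].T@d
    return c+d*(z-c[2])/d[2]
def proj(n,P):
    p=env.camera_params(n);q=p["camera_from_world"]@[*P,1];v=p["K"]@(q[:3]*[1,-1,-1]);return v[:2]/v[2]
E
python3 - <<'E'
from h import *
im=cv2.imread("pics/top0.png")
cv2.imwrite("pics/crop1.png",cv2.resize(im[110:225,210:325],None,fx=5,fy=5,interpolation=cv2.INTER_CUBIC))
for nm,uv,z in [("barL",(229,158),.2),("barR",(305,160),.2),("rearL",(233,129),.13),("rearR",(301,129),.13),("catchL",(222,167),.085),("catchR",(311,167),.085),("bigL",(91,188),.095),("bigR",(192,188),.095),("bigT",(142,138),.095),("bigB",(142,238),.095),
 ("b1",(332,161),.018),("b2",(417,153),.018),("b3",(429,244),.018),("b4",(342,253),.018),("jar",(348,78),.158),("sh1",(177,103),.08),("sh2",(201,99),.08)]:
    print(nm,ray("top",uv,z).round(3))
E
```

```text
barL [0.557 0.087 0.2  ]
barR [ 0.552 -0.097  0.2  ]
rearL [0.646 0.082 0.13 ]
rearR [ 0.645 -0.093  0.13 ]
catchL [0.554 0.114 0.085]
catchR [ 0.553 -0.123  0.085]
bigL [0.496 0.459 0.095]
bigR [0.496 0.191 0.095]
bigT [0.63  0.327 0.095]
bigB [0.365 0.32  0.095]
b1 [ 0.581 -0.188  0.018]
b2 [ 0.604 -0.425  0.018]
b3 [ 0.351 -0.449  0.018]
b4 [ 0.326 -0.212  0.018]
jar [ 0.771 -0.212  0.158]
sh1 [0.73  0.238 0.08 ]
sh2 [0.741 0.173 0.08 ]
```

View pics/crop1.png

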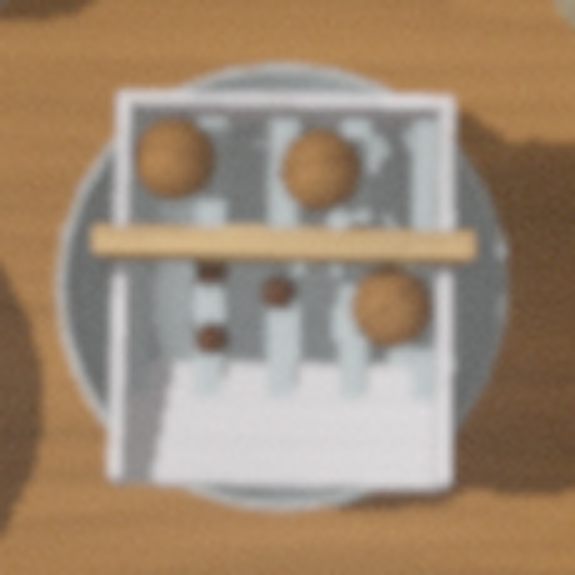

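The crop confirms it: a white slotted tray with 3 walnuts and 3 visible hazelnuts (the 4th is under the bar), standing on the middle steel bowl, with the ramp towards the robot. The sizes match: bar 184 mm, catch rim 237 mm, big rim 268 mm. Next I'll grip and lift.

```bash
python3 - <<'E'
from h import *
y=-0.012; rv=np.array([np.cos(y/2),np.sin(y/2),0])*np.pi
B=np.array([.556,-.005])
env.movep([*B,.29],rv)
env.move_straight([*B,.192-env.pinch_z],speed=.2,max_force=15)
print(env.current_time_s(),env.current_tool_pos())
env.close(90); print(env.current_width())
env.move_straight([*B,.192-env.pinch_z+.03],speed=.1)
print(env.current_time_s(),env.current_contact_force(),env.current_width(),env.current_tool_pos())
cv2.imwrite("pics/side1.png",env.camera("side")[:,:,::-1][120:280,150:340].repeat(3,0).repeat(3,1))
E
```

```text
3.0833 [ 0.55665202 -0.00531384  0.17449201]
0.012648068013204512
4.1917 [-0.57814627  0.78264008 -6.0633456 ] 0.012866787579772901 [ 0.55603364 -0.00495587  0.20301222]
```

View pics/side1.png

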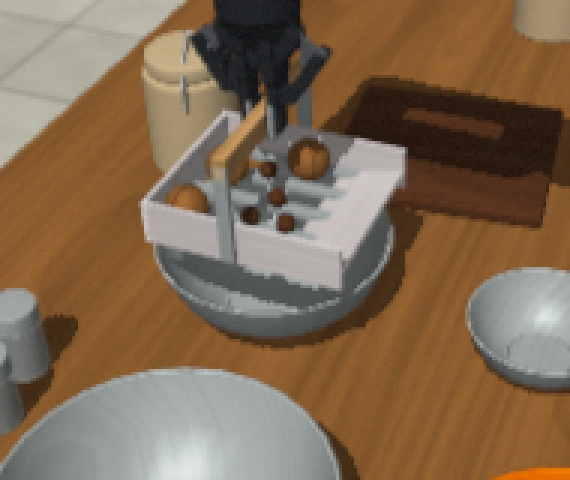

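The sieve is lifted and level (6 N, as expected), with 3 walnuts and 4 hazelnuts aboard; the hazelnuts are at (268,170), (278,197), (250,214) and (286,222). Now I'll shake it.

```bash
python3 - <<'E'
from h import *
x,y0,z=.556,-.005,.2033
t=env.current_time_s()
for k in range(8):
    for s in (1,-1): env.move_straight([x,y0+s*.025,z],speed=.32)
print((env.current_time_s()-t)/16,"s per stroke")
env.move_straight([x,y0,z],speed=.2); env.hold(.3)
print(env.current_time_s(),env.current_contact_force(),env.current_width())
a=env.camera("side")[:,:,::-1][120:280,150:340].repeat(3,0).repeat(3,1)
cv2.imwrite("pics/side2.png",a)
E
```

```text
0.3046875 s per stroke
9.6917 [-0.25679871  0.57417689 -5.50601119] 0.012464152457387941
```

View pics/side2.png

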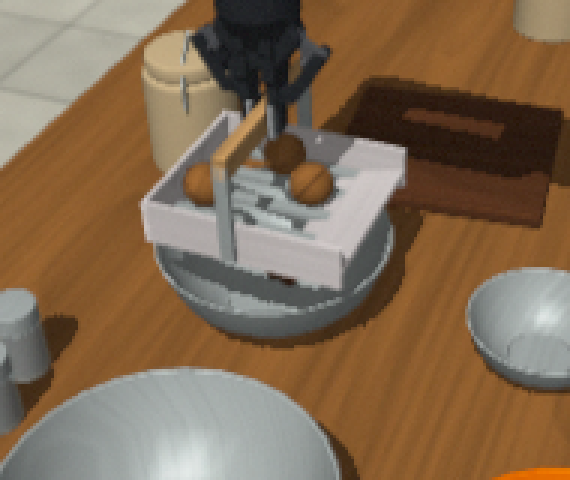

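No hazelnut is visible in the tray, a few are visible in the bowl at (280,278), and the walnuts are still in the tray. I'll carry the sieve aside (no tilt yet) to see the bowl from above, and check IK for the pour.

```bash
cat >> h.py <<'E'
Y0=-0.012
R0=R.from_rotvec(np.array([np.cos(Y0/2),np.sin(Y0/2),0])*np.pi)
def pour(deg,lip=(.525,.324,.135)):
    Rt=R.from_rotvec([0,-np.radians(deg),0])
    off=R.from_euler('z',Y0).apply([-.11,0,-.085+env.pinch_z])  # lip seen from the TCP, tool upright
    return np.array(lip)-Rt.apply(off),(Rt*R0).as_rotvec()
E
python3 - <<'E'
from h import *
for d in (0,10,20,30,40,50,60):
    p,r=pour(d);q=env.ik(p,r);print(d,p.round(3),None if q is None else np.round(q,2))
env.move_straight([.556,-.005,.30],speed=.2)
p,r=pour(0); env.move_straight([p[0]-.03,p[1],.30],speed=.25); env.hold(.2)
print(env.current_time_s(),env.current_contact_force())
T=env.camera("top")[:,:,::-1];S=env.camera("side")[:,:,::-1]
a=cv2.resize(T[110:230,205:325],(400,400),interpolation=cv2.INTER_CUBIC)
c=proj("side",[p[0]-.03,p[1],.23]).astype(int);print(c)
u=max(0,c[0]-65);v=max(0,c[1]-65)
b=cv2.resize(S[v:v+130,u:u+130],(400,400),interpolation=cv2.INTER_CUBIC)
cv2.imwrite("pics/chk3.png",np.hstack([a,b]))
E
```

```text
0 [0.635 0.323 0.201] [ 0.4   0.45  1.16 -0.    1.53  0.41]
10 [0.622 0.323 0.219] [ 0.44  0.26  1.37 -0.08  1.35  0.47]
20 [0.606 0.323 0.235] [ 0.5   0.08  1.57 -0.18  1.18  0.56]
30 [0.587 0.323 0.247] [ 0.57 -0.08  1.76 -0.32  1.03  0.69]
40 [0.567 0.323 0.256] [ 0.66 -0.21  1.93 -0.52  0.91  0.89]
50 [0.545 0.323 0.262] [ 0.76 -0.32  2.09 -0.8   0.83  1.16]
60 [0.523 0.323 0.263] [ 0.87 -0.37  2.23 -1.12  0.82  1.5 ]
12.05 [-0.18052103  1.34000696 -5.33764829]
[152 228]
```

View pics/chk3.png

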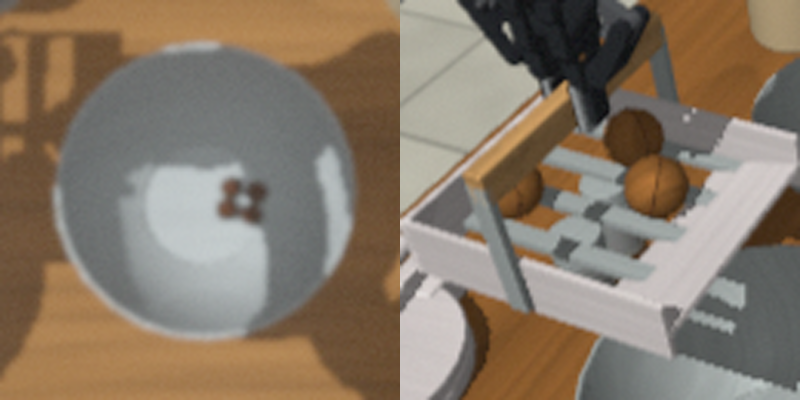

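All four hazelnuts lie together in the catch bowl, at (230–262,185–215) in the left half, and three walnuts are still in the tray. I'll pour.

```bash
python3 - <<'E'
from h import *
p,r=pour(5,(.525,.324,.17)); env.move_straight(p,r,speed=.15)
for d,s in ((10,.08),(18,.06),(26,.05),(34,.05),(42,.06),(50,.06),(55,.06)):
    p,r=pour(d); env.move_straight(p,r,speed=s)
env.hold(.7)
print(env.current_time_s(),env.current_contact_force(),env.current_tool_pos())
T=env.camera("top")[:,:,::-1];S=env.camera("side")[:,:,::-1]
a=cv2.resize(T[110:260,70:220],(400,400),interpolation=cv2.INTER_CUBIC)
b=cv2.resize(S[160:350,90:280],(400,400),interpolation=cv2.INTER_CUBIC)
cv2.imwrite("pics/chk4.png",np.hstack([a,b]))
E
```

```text
16.5833 [ 0.45160644 -0.27968299 -5.87715078] [0.53375948 0.32266159 0.26308937]
```

View pics/chk4.png

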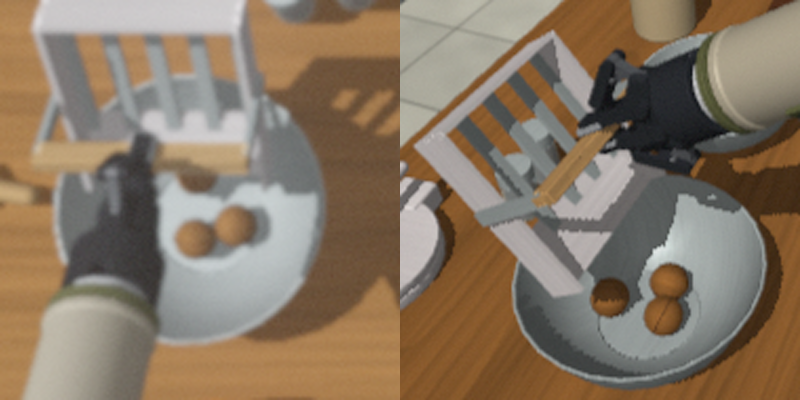

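All three walnuts are in the big bowl: at (610,297), (668,280) and (663,315) in the right half. Now I'll level the sieve, carry it over and set it on the board.

```bash
python3 - <<'E'
from h import *
for d in (50,35,20,8,0):
    p,r=pour(d,(.525,.324,.20)); env.move_straight(p,r,speed=.12)
C=np.array([.465,-.318])
env.move_straight([.53,-.005,.29],r,speed=.25)
env.move_straight([*C,.27],r,speed=.25)
env.move_straight([*C,.13],r,speed=.15); env.hold(.3)
print(env.current_contact_force())
hit=env.move_straight([*C,.104],r,speed=.03,max_force=4)
print(hit,env.current_time_s(),env.current_tool_pos(),env.current_contact_force())
S=env.camera("side")[:,:,::-1]
c=proj("side",[*C,.07]).astype(int)
cv2.imwrite("pics/chk5.png",cv2.resize(S[c[1]-65:c[1]+65,c[0]-80:c[0]+80],(640,520),interpolation=cv2.INTER_CUBIC))
E
```

```text
[ 0.35617728 -0.32573871 -5.70878995]
True 24.0417 [ 0.46472363 -0.31782595  0.10682619] [ 0.84002593 -1.42460191  4.9187747 ]
```

View pics/chk5.png

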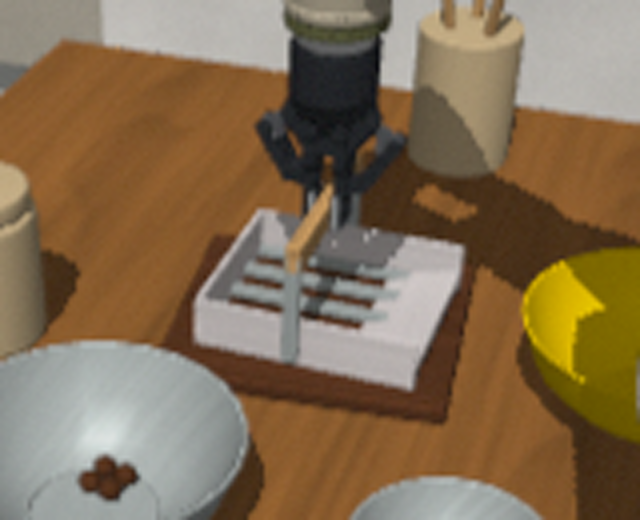

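The sieve stands flat on the board at the expected height (TCP 0.1068 m against 0.1075 m predicted). I'll release, retreat and check from above.

```bash
python3 - <<'E'
from h import *
env.release(); env.hold(.2)
p=env.current_tool_pos()
env.move_straight([p[0],p[1],.26],speed=.12)
env.movep([.40,.05,.35],R0.as_rotvec()); env.hold(.3)
print(env.current_time_s(),env.current_contact_force())
cv2.imwrite("pics/top6.png",cv2.resize(env.camera("top")[:,:,::-1],(800,600)))
E
```

```text
28.1583 [ 0.65955922 -0.34520772 -0.04107025]
```

View pics/top6.png

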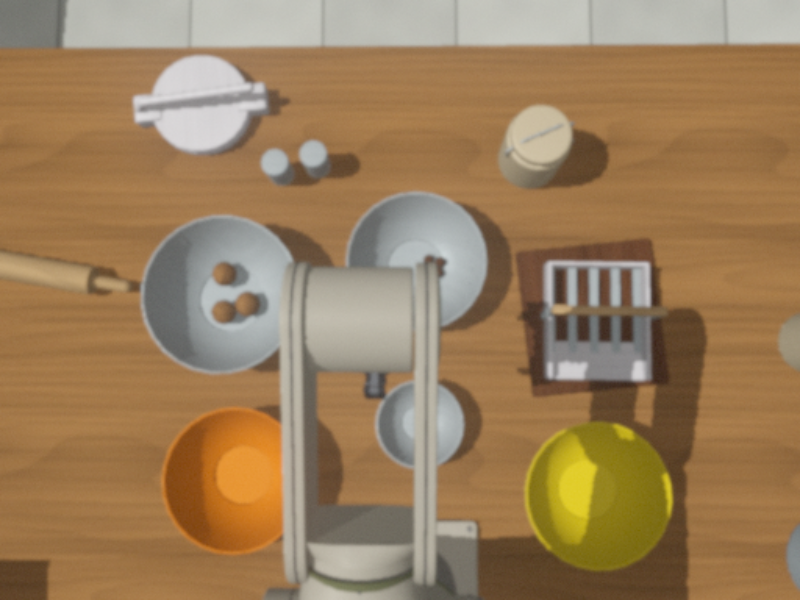

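The top view shows the sieve upright in the middle of the board (598,320), and walnuts at (224,272), (224,311) and (247,303) in the big bowl. The hazelnuts are at (435,265) in the catch bowl, partly hidden by the arm. The bowls, jar and shakers look unmoved.

```bash
python3 -c "
from cell import env
env.hand_in();print(env.current_time_s())"
```

```text
the job is handed in; nothing more can be done
the job is handed in; nothing more can be done
```

The job is done and handed in at about 28 s of the 51 s allowed; no verdict was reported.

I gripped the sieve by its bar, lifted it 30 mm and gave it 16 brisk strokes over the catch bowl. I then poured the walnuts into the largest bowl and set the sieve down on the board until light contact, and let go.

**Last checks:**
- **Hazelnuts:** all four were seen in the catch bowl before I poured. In the final top view the arm partly hid that bowl, but the side view as the sieve touched down still showed the cluster there.
- **Walnuts:** all three are in the big bowl.
- **Sieve:** it stands upright near the board's centre. At contact the height was within 1 mm of what I predicted.
- **Bowls, jar and shakers:** they looked unmoved in the final top view; I did not measure them again.

No check failed or disagreed.

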